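Shut and latch the ice chest hatch

TASK

The hatch of the stall's ice chest has been left ajar: press it fully shut, then turn its wing knob clockwise (seen from above) about a quarter turn, until the long wing points squarely at the chest's front edge and the hidden tongue is locked behind the frame. Let go, and leave the jar and cup on the chest and the things around it where they stand.

Things in the scene. Friction and masses are not known exactly. Their poses are not given: they have to be found in the camera images.
- chest: White insulated ice chest, fixed, 340 (x) x 420 (y) x 160 mm high, with a flat steel deck as its top at 160 mm. Origin at the centre of its underside, x to its rear, y to its left, z up; its front (-x) faces roughly to the robot, turned by up to 0.35 rad. The hatch is on the deck's left (+y) part; the right 150 mm are plain and carry a jar and a cup.
- hatch (a joint): Opening angle of the steel hatch, rad: 0 = shut, lying on the deck; it is found ajar at 0.35 to 0.7. The hinge runs along the rear edge; stiff, the hatch stays where it is left. Pressing down near the front edge with about 2 to 7 N closes it; it stops at 0 on its own. The hatch is a plate of 260 (hinge to front edge) x 250 (along the hinge) x 8 mm.
- hatch_hinge (a point): Point on the hinge line, mid-width, on the plate's underside; at (115, 65, 160.5) mm in the chest's frame. Turns with the hatch: x from the front edge to the hinge, y along the hinge (left), z out of the plate's top. At opening angle a the plate runs from here 260 mm along (-cos a, 0, sin a) in the chest's axes.
- hatch_press (a point): Point on the top face of the hatch near its left front corner, a good place to press: 242 mm from the hinge line, 95 mm left of the hatch's middle, 8 mm above the underside. Axes as hatch_hinge.
- latch (a joint): Angle of the wing knob on the hatch, rad, growing clockwise seen from above. About 0 (-0.1 to 0.25 at the start): unlocked, the long wing and tongue lie along the front edge, pointing right (-y of the chest). 1.57: locked, they point to the front edge (-x of the chest). It has stops at -0.15 and 1.62. Stiff (0.15 N m), stays where it is left.
- latch_grip (a point): Grip point of the black wing knob, on its axis, 30 mm above the hatch's top face, mid-width, 210 mm from the hinge line. The wing is a straight upright bar 14 mm thick, 12 to 44 mm above the hatch, on a hub 38 mm wide; it reaches 48 mm from the axis on its long side, 30 mm on the short. Turns with the knob: -y points along the long wing, x across the thickness (grip along x).
- latch_tongue (a point): Tip of the hidden tongue below the hatch, 40 mm from the knob's axis, under the long wing. The tongue is 16 mm wide and passes 5 mm below the 6 mm thick frame edge, which begins 22 mm in front of the axis. It fouls that edge if turned before the hatch is shut, or if the hatch is shut with the knob beyond about 0.3 rad.
- coconut_a: Bystander: peeled coconut, 120 mm wide, 108 mm high, on the table right of the chest. Origin at the centre of its underside.
- coconut_b: Bystander: the same, on the table left of the chest.
- jar_deck: Bystander: closed glass jar with metal cap, 64 mm wide, 85 mm high, on the front of the plain right part of the chest's deck. Origin at the centre of its underside.
- jar_table: Bystander: the same jar, on the table before the middle of the chest's front.
- cup: Bystander: white plastic cup, 84 mm wide, 100 mm high, on the rear of the plain right part of the chest's deck. Origin at the centre of its underside.

How it is judged:
By the outcome, as a careful person would: the job done as asked, in the order asked, and still so for the second after the job is handed in, with the robot touching nothing.
It also fails if it takes over 51 s, if anything falls off the work surface, if the arm or the gripper's body presses on something with over 40 N, if the wrist force passes 120 N, or if a joint passes its speed limit or range.

ROBOT

A 6-joint arm with a two-finger parallel gripper is mounted at the origin on the work surface. World frame = base frame: x ahead of the robot, y to its left, z up, the work surface at z = 0. Lengths are in mm, angles in rad, forces in N, time in s.
With the tool pointing down it reaches from about 275 to 775 mm from the base axis. Payload 14.6 kg.
Tool frame: the origin (TCP) lies on the front face of the gripper's body, between the roots of the fingers; the fingertips stand 73 mm ahead of it and the grasp point (between the pads) lies 54 mm ahead of it; z points along the fingers, y is the direction in which the jaws open and shut (so a half turn about z gives the same grasp; the last joint's range is limited). The gripper opens to 85 mm and grips with 20 to 120 N. Pads are 22 mm wide; open, the fingers measure 114 mm over their backs; the gripper's body (76 mm by 85 mm) begins 54 mm behind the grasp point. The pads swing forward as they close: fully open they stand 13 mm farther back than shut.
Start: joints at [-0.155, 0.263, -0.048, 1.259, 0, 1.415], TCP at [525.003, -0.006, 303.878] pointing down, gripper open.
Joint ranges: [-2.65, 2.65], [-0.89, 1.7], [-1.18, 1.37], [-2.13, 2.11], [-1.35, 1.29], [-3.14, 3.14]. Speed limits (rad/s): [1.89, 1.89, 2.57, 2.79, 3.14, 3.14].

INTERFACE

Orientations are given as a unit quaternion [x, y, z, w].
In Python, from rig import ctrl gives the robot as it stands. The module is installed in compiled form; this text tells all that it offers.
- The arm moves only by the shell command python3 -m creep 'ROWS' [OPENING]. ROWS is JSON, one flat list of numbers, 4 for each row, row after row: the shift along the world's x, y, z in units of 40 mm (1.0 is 40 mm), then the turn about the world's z in rad. In form: [x, y, z, yaw, x, y, z, yaw, ...]. A call has 1 to 20 rows; each row is the pose to reach, as a shift and turn from the pose commanded when the call began; what a row does not reach only later rows make up. A row lasts 1/12 s, in which the tool goes at most 41.7 mm and 7.16 degrees, less where a joint would pass 70% of its speed; a pose out of reach is approached as far as the arm can. A call with a gripper value outside its range is refused whole. OPENING is the finger opening in mm, from 0 to 85.4, set as the call begins (- or left out, the last holds). The fingers move at their own pace and stop on an object; the grip force is fixed at half the most. Time passes only in rows, so rows that repeat a pose let the fingers close. It gives the time, the measured TCP pose, the force and the opening at its end, in the units of the state.
- ctrl.state(): the state, without advancing time (a new reading comes with each control period).
- ctrl.snapshot(name): name is "scene" or "side" or "wrist"; returns the picture (480x640x3 uint8, red, green, blue); there is no depth.
- ctrl.calibration(name): a dict with "fx", "fy", "cx", "cy" (pixels), "k1" (the pictures are not rectified: a ray, as slopes to the right and down, at radius r is drawn at 1 + k1 r^2 times it, then the intrinsics apply), "rvec" (rotation vector, rad) and "tvec" (3), from world to camera coordinates, as OpenCV has them. Camera axes: x right, y down, z forward; pixel columns grow to the right and rows downward; lengths in mm; the calibration is good to about 2 mm. A picture is of the moment at which its call begins: read the wrist's pose just before it. calibration takes no time and is no camera call; for the wrist camera it gives the pose at the moment of the call.
- ctrl.sign_off(): hands the job in, once; it reports no verdict.
The state is a dict: "clock": time; "q": joint angles; "joint_velocities": joint speeds; "joint_efforts": joint torques, N m; "eef_pos": TCP position; "orientation": TCP orientation; "force": force on the tool from outside, world axes, zero at the start; "torque": the same for the moment, N m; "gripper_width": finger opening in mm.
Only numpy, scipy, OpenCV 4.12 (cv2) and the standard library are available. Lean on these libraries where they do the work, as an engineer would, in place of code of your own. Each camera call takes 0.05 s, during which the arm holds its last target.

## Working session

There is one attempt and no reset: what is moved stays moved. The work goes in short steps, Python scripts to look and compute and a shell command to move; the robot and the scene stay as the last step left them, time stands still between calls to the robot, and variables do not carry over. Pictures are saved under pics/ and viewed, and the job is handed in when it is done.

```bash
mkdir -p pics
python3 - <<'E'
from rig import ctrl
import cv2
s=ctrl.state();print(s['clock'],s['eef_pos'],s['orientation'],s['gripper_width'])
for n in ['scene','side','wrist']:
    c=ctrl.calibration(n);print(n,{k:(v if not hasattr(v,'tolist') else v.tolist()) for k,v in c.items()})
    cv2.imwrite(f'pics/{n}0.png',ctrl.snapshot(n)[:,:,::-1])
E
```

```text
0.0 [5.24794333e+02 1.38481588e-02 3.03418502e+02] [ 7.07112966e-01  7.07100396e-01 -3.14464526e-04 -4.29148672e-04] 85.3097742197479
scene {'fx': 589.8320276543841, 'fy': 589.8320276543841, 'cx': 324.8383776892262, 'cy': 237.76463421839853, 'k1': -0.0600488945329925, 'rvec': [0.1554833300288735, 3.0827149452843154, -0.5210341358765086], 'tvec': [611.7992804000766, 18.490983796857773, 1451.989290644406]}
side {'fx': 590.0510809286549, 'fy': 590.0510809286549, 'cx': 313.21330393480713, 'cy': 238.99151637126565, 'k1': -0.20199666201208516, 'rvec': [2.1767094041487733, -0.4924601884429897, 0.27065327764713837], 'tvec': [-570.5510373626134, 234.95569247630766, 1024.6824853458802]}
wrist {'fx': 376.1403850432838, 'fy': 376.1403850432838, 'cx': 318.43994232795643, 'cy': 242.31517852875226, 'k1': -0.07320697857334316, 'rvec': [-2.85803610653911, 0.00016014674610576951, 0.0026804109047112914], 'tvec': [-522.9715035125539, -36.24918019095974, 378.8584040919237]}
```

View pics/scene0.png

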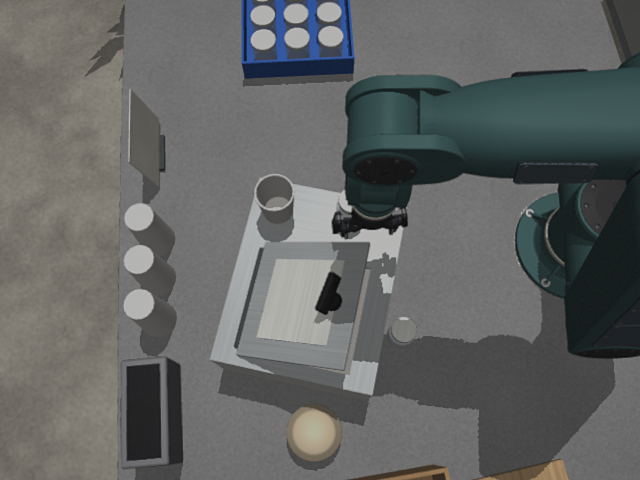

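View pics/side0.png

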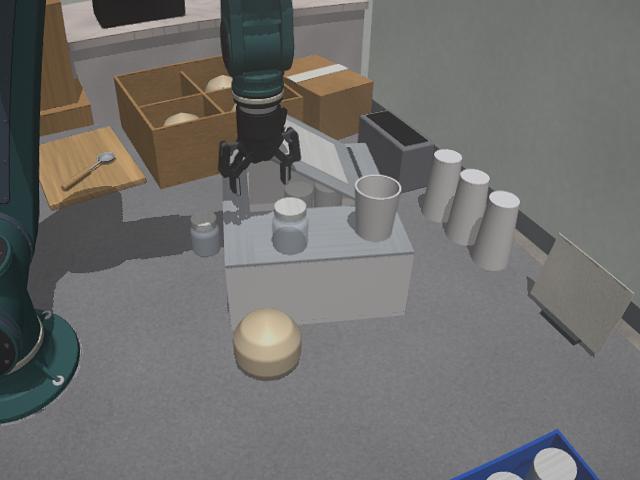

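View pics/wrist0.png

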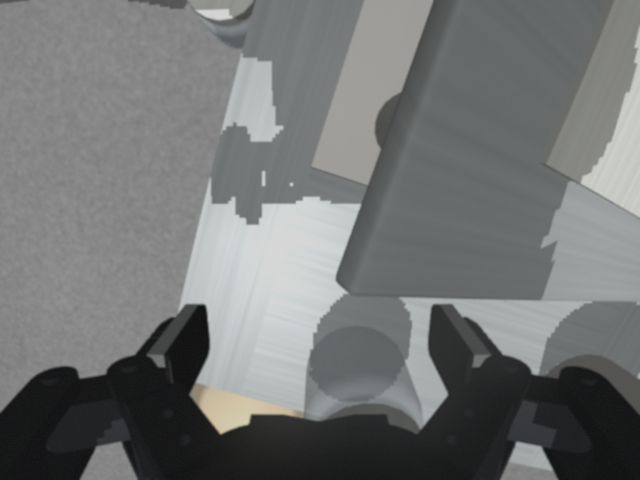

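The scene view shows the deck corners at about (211,360), (373,395) and (262,183). The hatch's front edge runs (369,243) to (350,372) and the knob is near (330,292), with its long wing pointing up (right, -y). In the side view the hatch is clearly ajar.

```bash
cat > h.py <<'E'
import numpy as np,cv2
from rig import ctrl
from scipy.spatial.transform import Rotation as R
def cal(n):
    c=ctrl.calibration(n);Rm=cv2.Rodrigues(np.array(c['rvec'],float))[0];t=np.array(c['tvec'],float)
    return c,Rm,t
def ray(n,uv,C=None):
    c,Rm,t=C or cal(n)
    d=np.array([(uv[0]-c['cx'])/c['fx'],(uv[1]-c['cy'])/c['fy']]);x=d.copy()
    for _ in range(20): x=d/(1+c['k1']*(x@x))
    v=Rm.T@np.array([x[0],x[1],1]);return -Rm.T@t,v
def onz(n,uv,z,C=None):
    o,v=ray(n,uv,C);return o+v*(z-o[2])/v[2]
def proj(n,P,C=None):
    c,Rm,t=C or cal(n);p=Rm@np.array(P,float)+t;x=p[:2]/p[2];x=x*(1+c['k1']*(x@x))
    return np.array([c['fx']*x[0]+c['cx'],c['fy']*x[1]+c['cy']])
def tri(a,b):
    (o1,v1),(o2,v2)=a,b
    A=np.stack([v1,-v2],1);s=np.linalg.lstsq(A,o2-o1,rcond=None)[0]
    p,q=o1+v1*s[0],o2+v2*s[1];return (p+q)/2,np.linalg.norm(p-q)
E
python3 - <<'E'
from h import *
im=cv2.imread('pics/scene0.png');cv2.imwrite('pics/sc_crop.png',cv2.resize(im[170:410,190:430],None,fx=2.5,fy=2.5,interpolation=cv2.INTER_CUBIC))
im=cv2.imread('pics/side0.png');cv2.imwrite('pics/sd_crop.png',cv2.resize(im[100:330,180:440],None,fx=2.6,fy=2.6,interpolation=cv2.INTER_CUBIC))
for p in [(211,360),(373,395),(262,183)]: print(p,onz('scene',p,160))
E
```

```text
(211, 360) [870.69089048 214.72383121 160.        ]
(373, 395) [548.3306307 317.1383857 160.       ]
(262, 183) [ 740.08782727 -171.5556182   160.        ]
```

View pics/sc_crop.png

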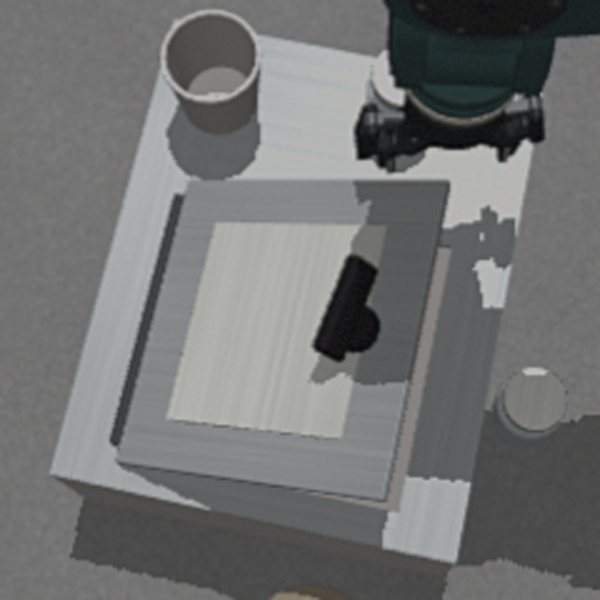

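View pics/sd_crop.png

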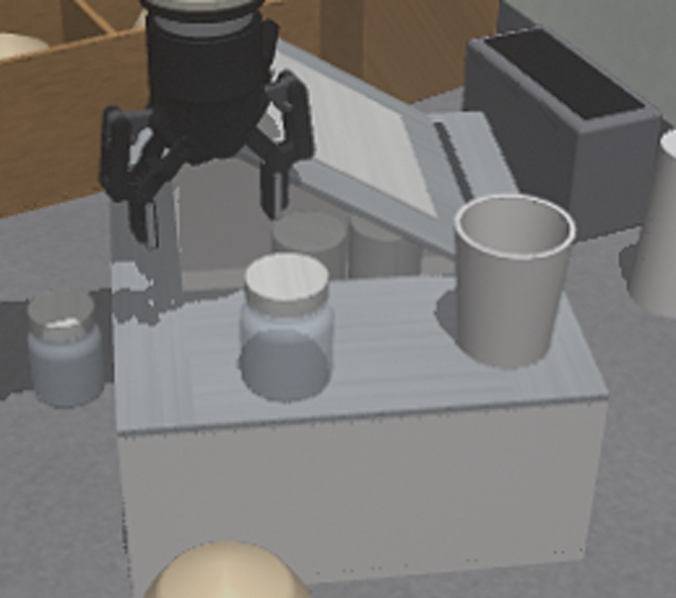

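```bash
cat > fit.py <<'E'
from h import *
M=[(170,210),(-170,210),(-170,-210),(170,-210)]
W=[onz('scene',(210.8,359.6),160),onz('scene',(373.2,395.2),160),onz('side',(225.4,266.5),160),onz('side',(413,252.7),160)]
M=np.array(M,float);W=np.array(W)[:,:2]
mc,wc=M.mean(0),W.mean(0)
H=(M-mc).T@(W-wc);th=np.arctan2(H[0,1]-H[1,0],H[0,0]+H[1,1])
Rz=R.from_euler('z',th).as_matrix();c=np.array([*(wc-Rz[:2,:2]@mc),0])
def w(p): return Rz@np.array(p,float)+c
def ch(p): return Rz.T@(np.array(p)-c)
E
python3 - <<'E'
from fit import *
print('c',c,'yaw',th); print('res',W-(np.array([w([*m,160])[:2] for m in M])))
# hatch angle from front corners, top face
for uv,y in [((344,370),190),((369.6,242.4),-60)]:
    o,v=ray('scene',uv);o2=ch(o);v2=Rz.T@v;s=(y-o2[1])/v2[1];p=o2+s*v2
    print('corner',p,'r',np.hypot(p[0]-115,p[2]-160.5),'ang',np.arctan2(p[2]-160.5,115-p[0]),'top corr',np.arctan2(8,260))
    # intersection with circle alternative
def hp(a,d,y,z):  # world of hatch pt: d from hinge, y left of mid, z above underside
    return w([115-d*np.cos(a)+z*np.sin(a),65+y,160.5+d*np.sin(a)+z*np.cos(a)])
for a in (.4,.45,.5,.55,.6,.65): print(a,proj('scene',hp(a,260,125,8)),proj('scene',hp(a,260,-125,8)),proj('scene',hp(a,0,125,8)),'press',hp(a,242,95,8).round())
print('shut press',hp(0,242,95,8),'knob',hp(0,210,0,38))
print('jar_table',onz('scene',(403,329),85),'jardeck cap side',onz('side',(290,210),245),'cup',onz('side',(377,188),260))
E
```

```text
c [645.09921981  64.69219555   0.        ] yaw -0.31133951371629365
res [[-0.18770422  1.34792246]
 [ 0.37641962  0.89715094]
 [ 1.89339916 -0.9682388 ]
 [-2.08211457 -1.27683461]]
corner [-102.07890251  190.          296.43989579] r 256.1306408475588 ang 0.5594786044406076 top corr 0.03075952607046923
corner [-101.92380829  -60.          294.6539273 ] r 255.05531716786797 ang 0.5538666552036291 top corr 0.03075952607046923
0.4 [353.82200489 373.89362347] [378.37726295 248.46445803] [236.91461892 354.26963184] press [594. 249. 262.]
0.45 [351.02436679 372.54133488] [375.98983602 246.03888697] [236.75466069 354.24295434] press [599. 247. 273.]
0.5 [347.85416951 371.11330613] [373.2556272  243.55911737] [236.60014908 354.21843293] press [605. 246. 284.]
0.55 [344.31150914 369.61213567] [370.17451039 241.03216257] [236.4514735  354.19612889] press [611. 244. 294.]
0.6 [340.39836324 368.04092146] [366.74802613 238.46561939] [236.30900794 354.1760977 ] press [618. 242. 304.]
0.65 [336.118733  366.4032792] [362.97950125 235.86765407] [236.17310995 354.15838897] press [625. 239. 313.]
shut press [573.21830517 255.90447055 168.5       ] knob [574.5781434  155.66899359 198.5       ]
jar_table [458.55618908 177.87254606  85.        ] jardeck cap side [543.56123183 -86.07712571 245.        ] cup [ 703.87517043 -106.59442473  260.        ]
```

```bash
python3 -m creep '[0,0,1,0, 0,0,2,0, 0,0,2.9,0, 0.4,1,2.9,0.12, 0.8,2,2.9,0.24, 1.1,3,2.9,0.36, 1.4,4,2.9,0.48, 1.8,5,2.9,0.6, 2.15,6,2.9,0.72, 2.15,6.1,2.9,0.84, 2.15,6.1,2.9,0.96, 2.15,6.1,2.9,1.08, 2.15,6.1,2.9,1.2, 2.15,6.1,2.9,1.32, 2.15,6.1,2.9,1.44, 2.15,6.1,2.9,1.56, 2.15,6.1,2.9,1.56]' 0
python3 - <<'E'
from h import *
print(ctrl.state()['q'],ctrl.state()['force'])
for n in ['scene','side','wrist']: cv2.imwrite(f'pics/{n}1.png',ctrl.snapshot(n)[:,:,::-1])
E
```

```text
clock: 1.57
eef_pos: [611.0, 244.0, 419.6]
orientation: [0.002, 1.0, -0.0, -0.0]
force: [-0.1, -0.3, -0.5]
gripper_width: -0.3
[ 2.56254636e-01  5.36664718e-01  7.06356127e-01  1.74109321e+00
 -6.42937130e-06  2.61113525e-01] [-0.11935267 -0.26492993 -0.48181402]
```

View pics/side1.png

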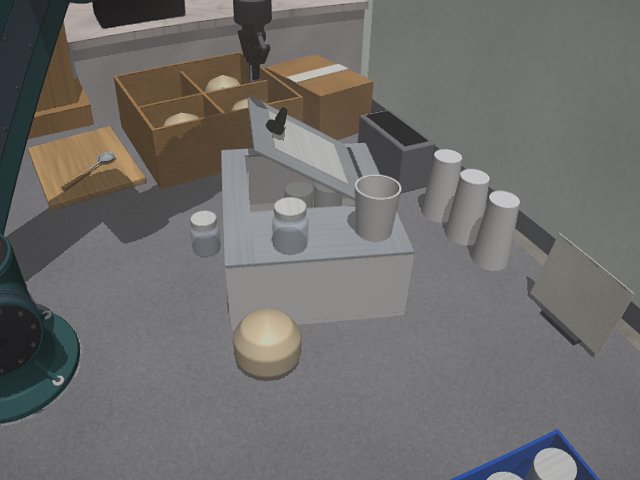

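View pics/wrist1.png

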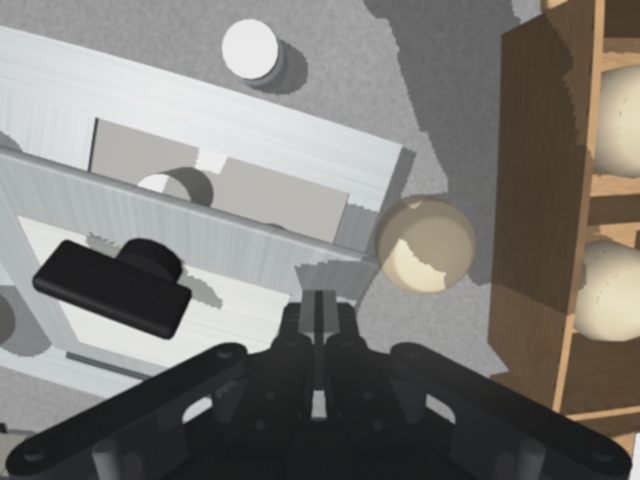

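The fingertips hover over the left front of the hatch, clear of the knob (110,290) and coconut_b (425,245). Next: press down along the arc.

```bash
python3 -m creep '[0,0,-0.6,0, 0,0,-1.1,0, -0.1,0.03,-1.4,0, -0.2,0.06,-1.65,0, -0.32,0.1,-1.9,0, -0.42,0.12,-2.12,0, -0.52,0.16,-2.4,0, -0.62,0.2,-2.68,0, -0.71,0.23,-2.97,0, -0.8,0.25,-3.26,0, -0.85,0.27,-3.56,0, -0.9,0.28,-3.86,0, -0.93,0.29,-4.1,0, -0.95,0.3,-4.3,0, -0.95,0.3,-4.38,0, -0.95,0.3,-4.42,0, -0.95,0.3,-4.42,0]' 0
```

```text
clock: 3.13
eef_pos: [572.9, 256.0, 243.0]
orientation: [0.006, 1.0, -0.0, -0.0]
force: [0.4, -0.4, 0.5]
gripper_width: -0.4
```

```bash
python3 -m creep '[0,0,-0.04,0, 0,0,-0.06,0, 0,0,-0.06,0]' 0;  python3 - <<'E'
from h import *
for n in ['scene','side','wrist']: cv2.imwrite(f'pics/{n}2.png',ctrl.snapshot(n)[:,:,::-1])
a=cv2.imread('pics/scene2.png')[170:410,190:430];b=cv2.imread('pics/side2.png')[100:330,180:440]
cv2.imwrite('pics/c2.png',np.hstack([cv2.resize(a,(400,400)),cv2.resize(b,(400,400))]))
E
```

```text
clock: 3.38
eef_pos: [573.1, 256.0, 241.1]
orientation: [0.006, 1.0, 0.0, 0.0]
force: [-0.9, 0.3, 3.2]
gripper_width: 0.1
```

View pics/c2.png

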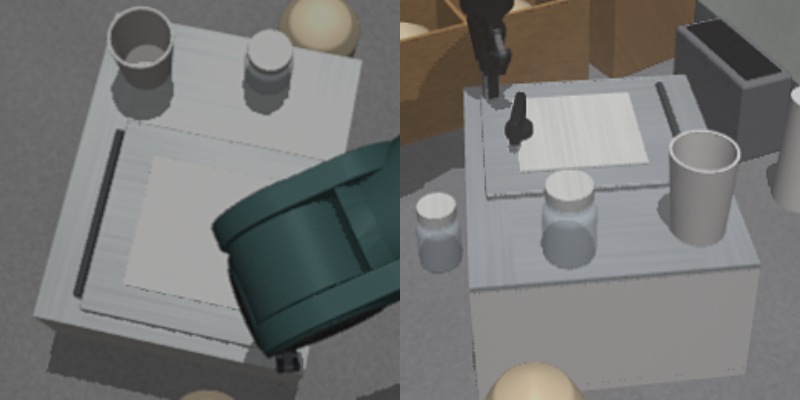

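View pics/wrist2.png

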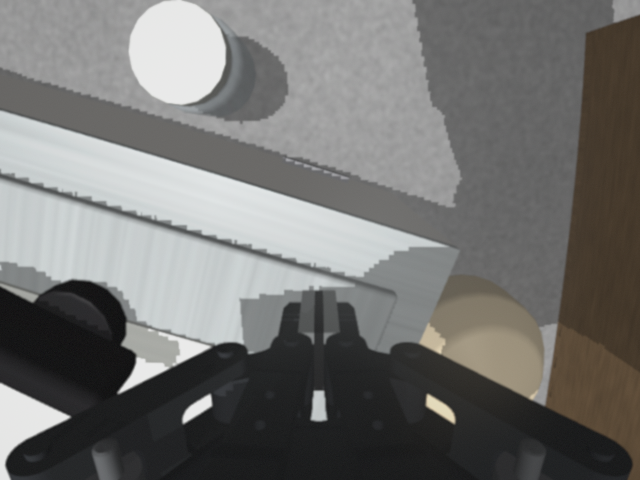

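The hatch now lies nearly flat, with 3 N on the tool. I'll press a bit more to make sure it is on its stop.

```bash
python3 -m creep '[0,0,-0.03,0, 0,0,-0.03,0, 0,0,-0.03,0]' 0;python3 -m creep '[0,0,-0.04,0, 0,0,-0.04,0, 0,0,-0.04,0]' 0
```

```text
clock: 3.78
eef_pos: [573.1, 256.0, 241.0]
orientation: [0.005, 1.0, 0.0, 0.001]
force: [-5.7, -0.9, 17.9]
gripper_width: 0.1
clock: 4.03
eef_pos: [573.0, 256.1, 240.9]
orientation: [0.005, 1.0, 0.0, 0.002]
force: [-10.1, -3.7, 33.5]
gripper_width: 0.1
```

Force rose to 33 N with no further motion, so the hatch is on its stop. Now I retreat and move above the knob with the fingers open.

```bash
python3 -m creep '[0,0,1,0, 0,0,2,0, 0,0,3,0.1, 0,-0.8,3,0.2, 0,-1.6,3,0.32, 0,-2.4,3,0.44, 0.04,-2.5,3,0.56, 0.04,-2.5,3,0.68, 0.04,-2.5,3,0.8, 0.04,-2.5,3,0.92, 0.04,-2.5,3,1.04, 0.04,-2.5,3,1.16, 0.04,-2.5,3,1.2, 0.04,-2.5,3,1.2]' 85
python3 - <<'E'
from h import *
s=ctrl.state();print(s['q'],s['force'],s['eef_pos'])
import json
C=ctrl.calibration('wrist');im=ctrl.snapshot('wrist')
json.dump({k:(v if not hasattr(v,'tolist') else v.tolist()) for k,v in C.items()},open('w3.json','w'))
cv2.imwrite('pics/wrist3.png',im[:,:,::-1])
for n in ['scene','side']: cv2.imwrite(f'pics/{n}3.png',ctrl.snapshot(n)[:,:,::-1])
a=cv2.imread('pics/scene3.png')[170:410,190:430];b=cv2.imread('pics/side3.png')[100:330,180:440]
cv2.imwrite('pics/c3.png',np.hstack([cv2.resize(a,(400,400)),cv2.resize(b,(400,400))]))
E
```

```text
clock: 5.2
eef_pos: [574.7, 156.0, 357.8]
orientation: [-0.561, 0.828, -0.0, -0.0]
force: [-0.5, -0.8, -0.7]
gripper_width: 84.9
[ 1.28233032e-01  3.82266724e-01  2.75108563e-01  1.46369538e+00
 -5.76867868e-05 -1.06278650e+00] [-0.45838965 -0.76778372 -0.72839627] [574.6697525  155.95807714 357.79677975]
```

View pics/wrist3.png

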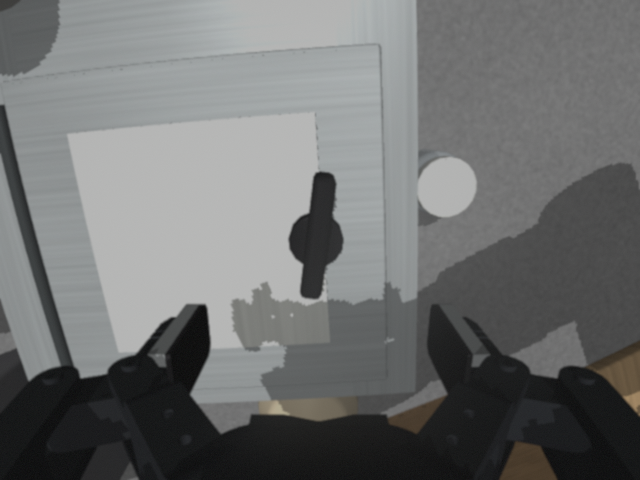

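View pics/c3.png

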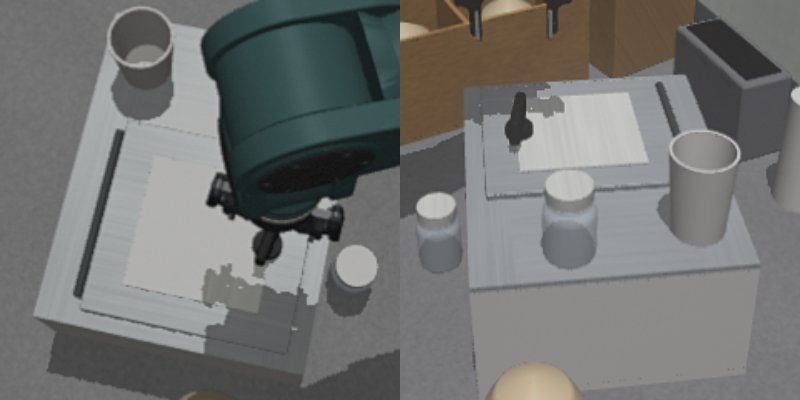

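Wrist view: hatch flat, jar on table at (447,187). The wing runs from its long end (324,175) to its short end (311,296), with the hub at about (316,240). Now I measure angle and axis.

Run:
```python
from fit import *
import json
c0=json.load(open('w3.json'));C=(c0,cv2.Rodrigues(np.array(c0['rvec']))[0],np.array(c0['tvec']))
im=cv2.imread('pics/wrist3.png');g=im.max(2)
m=(g<75).astype(np.uint8);m[:165]=0;m[303:]=0;m[:,:285]=0;m[:,350:]=0
n,l,st,ce=cv2.connectedComponentsWithStats(m)
k=1+st[1:,4].argmax();ys,xs=np.where(l==k);print(st[k])
# wing: rows outside hub
sel=(ys<205)|(ys>272)
cl=[]
for y in sorted(set(ys[sel])):
    r=xs[ys==y];cl.append((r.mean(),y,len(r)))
print(cl[0],cl[10],cl[-10],cl[-1])
P=[]
for x,y,_ in cl[4:-4]: P.append(onz('wrist',(x,y),212.5,C)[:2])
P=np.array(P);vx,vy,x0,y0=cv2.fitLine(P.astype(np.float32),cv2.DIST_L2,0,.01,.01).ravel()
ang=np.arctan2(vy,vx);print('line ang',ang,'mod pi; unlocked dir',th-np.pi/2)
E1=onz('wrist',(cl[0][0],cl[0][1]),212.5,C);E2=onz('wrist',(cl[-1][0],cl[-1][1]),212.5,C)
print('long',E1,'short',E2,np.linalg.norm(E1-E2),'chest',ch(E1),ch(E2))
d=(E1-E2)/np.linalg.norm(E1-E2);wa=np.arctan2(d[1],d[0]);print('wing ang',wa,'latch',th-np.pi/2-wa)
print('axis est',E2+30*d,E1-48*d,'nominal',w([-95,65,212.5]))
print('yaw now',ctrl.state()['orientation'])
# check deck/hatch corners in the wrist pic
for p,z in [((380,44),168.5)]: print('hatch FR corner',ch(onz('wrist',p,z,C)),'expect -145,-60')
```

```text
[ 289  172   54  126 3774]
(np.float64(320.5), np.int64(172), 2) (np.float64(324.0), np.int64(182), 21) (np.float64(311.0), np.int64(288), 21) (np.float64(312.5), np.int64(297), 10)
line ang 1.071777 mod pi; unlocked dir -1.8821358405111903
long [553.66158264 109.87133904 212.5       ] short [586.6820504  179.41663302 212.5       ] 76.98635727062123 chest [-100.88159806   14.9966553   212.5       ] [-90.7527094   91.31378851 212.5       ]
wing ang -2.0140857182802705 latch 0.13194987776908018
axis est [573.81465327 152.31626234 212.5       ] [574.24941805 153.23193213 212.5       ] nominal [574.5781434  155.66899359 212.5       ]
yaw now [-5.59336492e-01  8.28940702e-01  8.65447396e-06 -3.37060222e-05]
hatch FR corner [-143.96938436  -58.92759621  168.5       ] expect -145,-60
```

```bash
python3 -m creep '[0,-0.03,0,-0.12, 0,-0.03,-0.8,-0.12, 0,-0.03,-1.6,-0.12, 0,-0.03,-2.2,-0.12, 0,-0.03,-2.45,-0.12, 0,-0.03,-2.55,-0.12, 0,-0.03,-2.55,-0.12]' 85
python3 - <<'E'
from h import *
for n in ['side','wrist']: cv2.imwrite(f'pics/{n}4.png',ctrl.snapshot(n)[:,:,::-1])
b=cv2.imread('pics/side4.png')[100:330,180:440]
cv2.imwrite('pics/c4.png',np.hstack([cv2.imread('pics/wrist4.png')[:400,:400+0],cv2.resize(b,(400,400))]))
E
```

```text
clock: 5.93
eef_pos: [574.4, 154.8, 255.4]
orientation: [-0.509, 0.861, 0.0, -0.0]
force: [-0.1, -0.2, -0.3]
gripper_width: 84.9
```

View pics/c4.png

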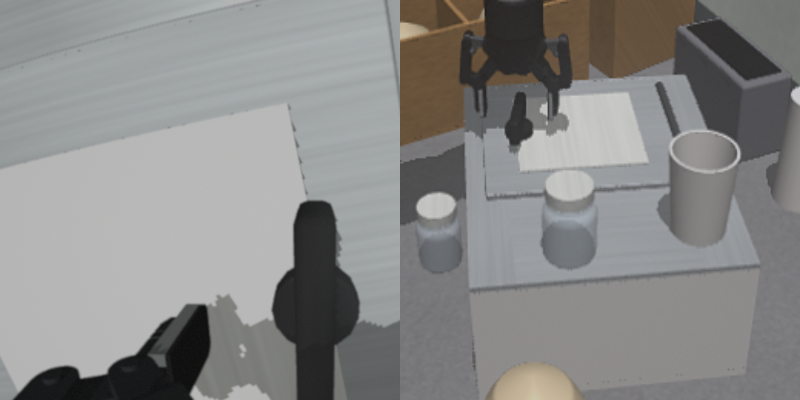

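View pics/wrist4.png

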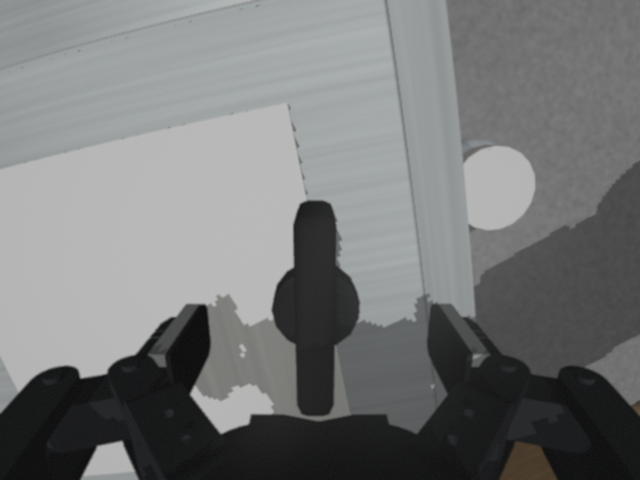

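The wing stands vertical and centred (column ~316) between the pads (208 and 430). Closing.

```bash
python3 -m creep '[0,0,0,0,0,0,0,0,0,0,0,0,0,0,0,0,0,0,0,0,0,0,0,0,0,0,0,0,0,0,0,0]' 8; python3 -c "
from rig import ctrl;s=ctrl.state();print(s['torque'],s['q'])"
```

```text
clock: 6.7
eef_pos: [575.5, 154.3, 256.3]
orientation: [-0.509, 0.861, -0.001, 0.001]
force: [5.2, -5.1, 1.2]
gripper_width: 12.8
[-0.7350166  -0.85496656  0.07316357] [ 0.1257519   0.40032307  0.02988388  1.19820185 -0.00128708 -0.94292004]
```

```bash
python3 -m creep '[0.01,0,0,-0.08, 0.02,0,0,-0.16, 0.02,0,0,-0.24, 0.02,0,0,-0.32, 0.02,0,0,-0.4, 0.02,0,0,-0.48, 0.02,0,0,-0.56, 0.02,0,0,-0.64, 0.02,0,0,-0.7,0.02,0,0,-0.7]' 8; python3 -c "
from rig import ctrl;s=ctrl.state();print(s['torque'],s['q'])"
```

```text
clock: 7.53
eef_pos: [575.3, 154.9, 256.3]
orientation: [-0.182, 0.983, 0.0, 0.0]
force: [-3.0, 0.5, 5.5]
gripper_width: 13.3
[ 0.35123965  0.5882675  -0.21359842] [ 1.26182644e-01  4.01187809e-01  3.11642251e-02  1.20053717e+00
  4.43896497e-04 -2.39033905e-01]
```

```bash
python3 -m creep '[0,0,0,-0.08, 0,0,0,-0.16, 0,0,0,-0.24, 0,0,0,-0.32, 0,0,0,-0.4, 0,0,0,-0.48, 0,0,0,-0.56, 0,0,0,-0.64, 0,0,0,-0.68, 0,0,0,-0.68, 0,0,0,-0.68]' 8
python3 - <<'E'
from fit import *
s=ctrl.state();print(s['torque']);Rm=R.from_quat(s['orientation']).as_matrix();print('jaw ang',np.arctan2(Rm[1,1],Rm[0,1]),'want',th+np.pi/2)
for n in ['scene','side','wrist']: cv2.imwrite(f'pics/{n}5.png',ctrl.snapshot(n)[:,:,::-1])
b=cv2.imread('pics/side5.png')[100:330,180:440]
cv2.imwrite('pics/c5.png',np.hstack([cv2.resize(cv2.imread('pics/wrist5.png'),(400,300)),cv2.resize(b,(400,300))]))
E
```

```text
clock: 8.45
eef_pos: [575.3, 155.6, 256.3]
orientation: [0.155, 0.988, 0.001, -0.0]
force: [-1.8, 7.6, 4.5]
gripper_width: 13.1
[ 1.48607357  0.37709992 -0.13954325]
jaw ang 1.2602125935908641 want 1.2594568130786028
```

View pics/c5.png

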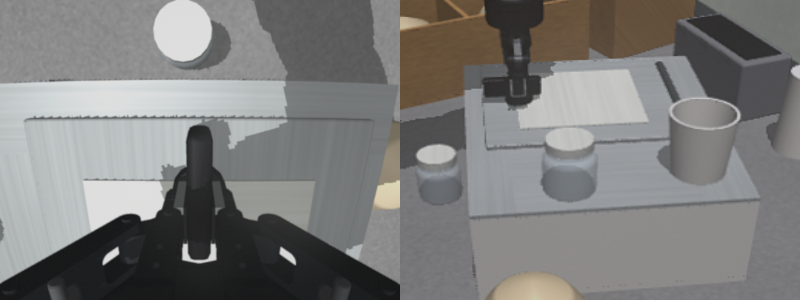

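The wing points straight at the front edge in the wrist view, and the jaw angle is 1.260 against the wanted 1.259. Now release and rise.

```bash
python3 -m creep '[0,0,0,0,0,0,0,0,0,0,0,0,0,0,0,0,0,0,0,0,0,0,0,0, 0,0,0,0, 0,0,0.6,0, 0,0,1.4,0, 0,0,2.2,0, 0,0,3,0, 0,0,3,0]' 85
python3 - <<'E'
from fit import *
import json
C=cal('wrist');im=ctrl.snapshot('wrist')
cv2.imwrite('pics/wrist6.png',im[:,:,::-1])
for n in ['scene','side']: cv2.imwrite(f'pics/{n}6.png',ctrl.snapshot(n)[:,:,::-1])
g=im.max(2)
m=(g<75).astype(np.uint8);m[:120]=0;m[310:]=0;m[:,:270]=0;m[:,370:]=0
n,l,st,ce=cv2.connectedComponentsWithStats(m);k=1+st[1:,4].argmax();ys,xs=np.where(l==k);print(st[k])
y0,y1=ys.min(),ys.max();P=[]
for y in list(range(y0+6,y0+30))+list(range(y1-22,y1-5)):
    P.append(onz('wrist',(xs[ys==y].mean(),y),212.5,C)[:2])
v=cv2.fitLine(np.array(P,np.float32),cv2.DIST_L2,0,.01,.01).ravel();a=np.arctan2(v[1],v[0])
a=[x for x in(a,a-np.pi,a+np.pi) if abs(np.angle(np.exp(1j*(x-(th+np.pi)))))<1][0]
print('latch',(th-np.pi/2-a+np.pi)%(2*np.pi)-np.pi)
E
```

```text
clock: 9.6
eef_pos: [576.1, 154.9, 381.6]
orientation: [0.155, 0.988, 0.001, 0.004]
force: [1.8, 0.5, 0.0]
gripper_width: 85.2
[ 295  166   48  116 3189]
latch 1.576363114261759
```

View pics/wrist6.png

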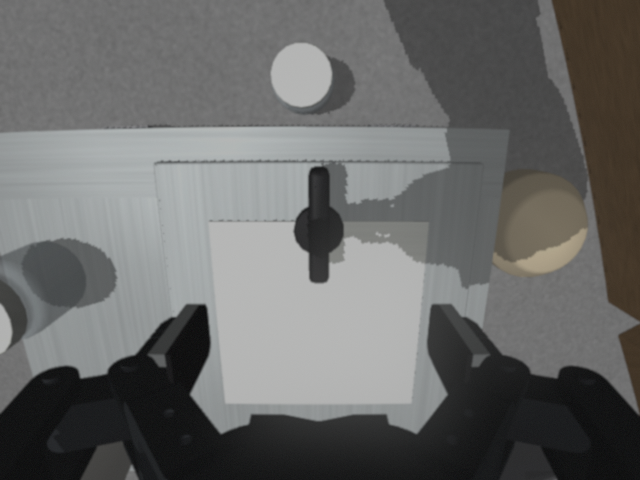

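View pics/side6.png

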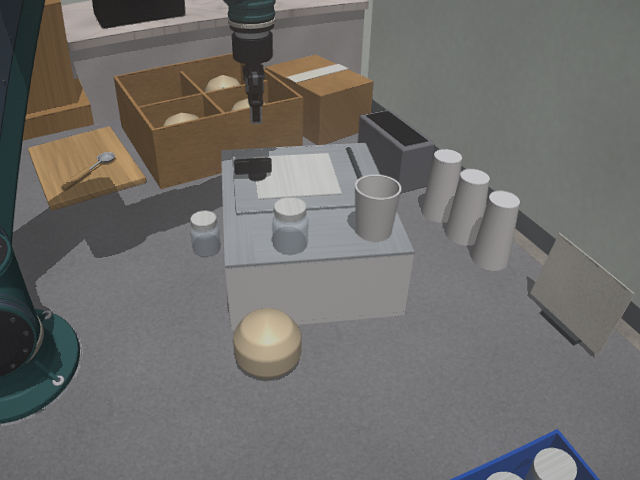

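Wrist view: the wing (318,168 to 318,283) is square to the front edge (row ~162) and measures 1.576 rad. The hatch is flat, and the jars, cup and coconuts show no displacement. I'll let the arm settle and hand in.

```bash
python3 -m creep '[0,0,0,0,0,0,0,0,0,0,0,0]' 85; python3 -c "
from rig import ctrl;print(ctrl.sign_off())"
```

```text
clock: 10.0
eef_pos: [575.2, 154.8, 375.1]
orientation: [0.155, 0.988, -0.0, -0.001]
force: [0.2, 0.7, 0.5]
gripper_width: 85.4
the job is handed in; nothing more can be done
None
```

The hatch is shut and locked, and the job was handed in at 10.0 s of the 51 s allowed.

- **Hatch:** I pressed it down along its arc with closed fingertips near the left front corner. At the end the force rose to about 34 N with no further movement, so it is on its stop.
- **Knob:** I gripped the wing and turned it clockwise from about 0.19 rad. After letting go, the wrist picture gave 1.576 rad, against the 1.57 asked.
- **Last checks:** The hatch looks flat in the last pictures. The jars, cup and coconuts show no visible displacement; I judged that by eye and did not measure it. The gripper is open about 120 mm above where it held the knob, and the force reads near zero.
- **Disagreement:** The two ways of reading the knob's starting angle differed (0.13 from the wing's ends, 0.19 from a line fit). I used the line fit, and the close-up before gripping showed the wing aligned with the jaws.
- **Not seen:** The hidden tongue itself is not visible, so that it is locked behind the frame is inferred from the knob angle.

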